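Sweep the used tube caps through the gate

TASK

With the fingertips, gently push the three loose red caps across the white tray and out through its narrow gate so that they drop into the yellow slot, one after another, never two together. Do not pick up, pinch or lift any cap, and leave the blue cap, the vials and everything else on the bench where they are.

Things in the scene. Friction and masses are not known exactly. Their poses are not given: they have to be found in the camera images.
- tray: fixed sorting tray. Origin on the bench under the middle of the deck; x points at the gate, y left as one looks to the gate, z up. Flat white deck 70 mm above the bench, x -119 to +110 mm, y -129 to +129 mm, inside grey fences 6 mm thick that rise 18 mm above the deck. The fence at the gate end (inner face x = 110, outer face x = 116 mm) has one gap, the gate
- gate (a point): middle of the gate at deck height (tray x = 113, y = 0, z = 70 mm), axes as the tray's: a gap 42 mm wide, room for one cap at a time. The deck ends in a sheer edge at tray x = 110 mm, in the gate too: a cap whose centre is pushed past that edge tips over and drops into the slot
- slot (a point): middle of the floor of the drop slot, the open-topped yellow-walled pit behind the gate (tray x = 156, y = 0, z = 5 mm). Inside it measures 80 mm along x (40 mm either way from this point) and 100 mm along y; its floor is 65 mm below the deck, its walls rise 18 mm above the deck; a steep black chute leads down from the gate. Axes as the tray's
- blue_cap: bottle-tube screw cap, blue plastic, a plain disc 32 mm across and 14 mm high, about 14 g, slides easily; starts flat on the tray's deck; origin at the cap's centre, 7 mm above the deck; stays on the deck
- vial_a: amber sample vial with a white stopper, 26 mm across, 48 mm tall, standing in one rear corner of the deck; origin at the centre of its underside
- vial_b: amber sample vial with a black stopper, 26 mm across, 48 mm tall, standing in the other rear corner of the deck; origin at the centre of its underside
- tube_red: clear tube with a red cap screwed on, 32 mm across, 110 mm tall, standing on the bench to the left; not one of the loose caps; origin at the centre of its underside
- tube_blue: clear tube with a blue cap screwed on, 32 mm across, 110 mm tall, standing on the bench to the right; origin at the centre of its underside
- dish_a: closed culture dish, yellow inside, 90 mm across, 15 mm high, lying on the bench to the left; origin at the centre of its underside
- dish_b: closed culture dish, yellow inside, 90 mm across, 15 mm high, lying on the bench to the right; origin at the centre of its underside
- red_cap_1: bottle-tube screw cap, red plastic, a plain disc 32 mm across and 14 mm high, about 14 g, slides easily; starts flat on the tray's deck; origin at the cap's centre, 7 mm above the deck; one of the three to be swept into the slot
- red_cap_2: bottle-tube screw cap, red plastic, a plain disc 32 mm across and 14 mm high, about 14 g, slides easily; starts flat on the tray's deck; origin at the cap's centre, 7 mm above the deck; one of the three to be swept into the slot
- red_cap_3: bottle-tube screw cap, red plastic, a plain disc 32 mm across and 14 mm high, about 14 g, slides easily; starts flat on the tray's deck; origin at the cap's centre, 7 mm above the deck; one of the three to be swept into the slot
There are look-alikes about, which are no part of the job. What is shaped like the red_cap_1 but green or turquoise is not meant.

How it is judged:
By the outcome, as a careful person would: the job done as asked, in the order asked, and still so for the second after the job is handed in, with the robot touching nothing.
It also fails if it takes over 64 s, if anything falls off the work surface, if the arm or the gripper's body presses on something with over 40 N, if the wrist force passes 120 N, or if a joint passes its speed limit or range.

ROBOT

A 6-joint arm with a two-finger parallel gripper is mounted at the origin on the work surface. World frame = base frame: x ahead of the robot, y to its left, z up, the work surface at z = 0. Lengths are in m, angles in degrees, forces in N, time in s.
With the tool pointing down it reaches from about 0.25 to 0.725 m from the base axis. Payload 9.7 kg.
Tool frame: the origin (TCP) lies between the finger pads; the fingertips stand 8 mm ahead of it and the grasp point (between the pads) lies 11 mm behind it; y points along the fingers, z is the direction in which the jaws open and shut, and the axes are right-handed (so a half turn about y gives the same grasp; the last joint's range is limited). The gripper opens to 85 mm and grips with 20 to 120 N. Pads are 22 mm wide; open, the fingers measure 114 mm over their backs; the gripper's body (76 mm by 85 mm) begins 54 mm behind the grasp point. The pads swing forward as they close: fully open they stand 13 mm farther back than shut.
Start: joints at [68.125, 4.979, 10.078, 95.1, 0, 90], TCP at [0.205, 0.51, 0.239] pointing down, gripper open.
Joint ranges: [-179.16, 179.16], [-48.56, 103.87], [-65.8, 70.77], [-126.05, 130.52], [-82.76, 87.17], [-180, 180]. Speed limits (degrees/s): [127.2, 127.2, 147.25, 180, 180, 180].

INTERFACE

Orientations are given as [roll, pitch, yaw] about the fixed x, y, z axes, in that order (R = Rz(yaw) Ry(pitch) Rx(roll)).
In Python, from workcell import * gives the robot as it stands.
- The arm moves only by the tool carry_out, never from a script. Its argument "increments" is a list of rows, each a list of 2 entries, a list of its own where there are three numbers: the shift along the tool's x, y, z in m, then the turn about the tool's y in rad. In form: [[[x, y, z], spin], ...]. A call has 1 to 5 rows; each row shifts and turns the commanded pose from where the row before left it, along the tool's axes as they then stand; what a row does not reach is not made up. A row lasts 1/10 s, in which the tool goes at most 50 mm and 8.59 degrees, less where a joint would pass 70% of its speed; a pose out of reach is approached as far as the arm can. A call is refused whole if a number of a shift passes 0.05 or a number of a turn 0.15, either way. A call with a gripper value outside its range is refused whole. "hand" is the finger opening in m, from 0 to 0.0854, set as the call begins (left out, the last holds). The fingers move at their own pace and stop on an object; "grip_force" is the grip in N (left out, the last holds). Time passes only in rows, so rows that do not move let the fingers close. It gives the time, the measured TCP pose, the force and the opening at its end, in the units of the state.
- observe(): the state, without advancing time (a new reading comes with each control period).
- capture(name): name is "scene" or "side" or "wrist"; returns a dict with "pixels" (420x560x3 uint8, red, green, blue), "depth" (420x560 float32, m along the optical axis (not along the pixel's ray), 0 where there is no reading), "camera_matrix" (3x3 intrinsics, pixels), "origin" and "orientation" of the camera in the world. Camera axes: x right, y down, z forward; pixel columns grow to the right and rows downward; lengths in m; the calibration is good to about 2 mm. A picture is of the moment at which its call begins.
- job_done(): hands the job in, once; it reports no verdict.
Trained networks look in a picture, given as the dict that the camera call returned (one of the last four; its "shot" number tells which), for a name from the list of things; names that differ only in an ending like _2 or _b are one class to them, and where a whole thing is asked for, a point or a joint stands for the part that bears it (a point fixed in the world has none). Each returns a list of dicts, best first, with "score" (0 to 1); they miss things now and then, are a little off and sometimes report something else, mostly with a low value. They report only what shows in the picture. A call takes as long as a camera call. They do not tell look-alikes from the thing itself.
- recognise(picture, thing): "pixel" ([row, column] in pixels, amid what is visible of it).
- regions_of(picture, thing): "mask" (420x560 bool, what is visible of it) and "pixel" ([row, column] in pixels, amid what is visible of it).
- place_of(picture, thing): "pixel" ([row, column] in pixels: a listed point, or the origin of a listed thing).
The state is a dict: "time": time; "joint_positions": joint angles; "qvel": joint speeds; "effort": joint torques, N m; "eef_pos": TCP position; "ee_rot": TCP orientation; "wrist_force": force on the tool from outside, world axes, zero at the start; "torque": the same for the moment, N m; "gripper_width": opening from 0.0 (shut) to 1.0 (fully open).
Only numpy, scipy, OpenCV 4.12 (cv2) and the standard library are available. Lean on these libraries where they do the work, as an engineer would, in place of code of your own. Each camera call takes 0.05 s, during which the arm holds its last target. There are 200 camera calls.

## Working session

There is one attempt and no reset: what is moved stays moved. The work goes in short steps, Python scripts to look and compute and a tool call to move; the robot and the scene stay as the last step left them, time stands still between calls to the robot, and variables do not carry over. Pictures are saved under pics/ and viewed, about 8 in all and at most 12, crops included, and the job is handed in when it is done.

Besides the shell and the picture viewer there is one more tool, called after "Request:" by a JSON object that holds its "api" and its "payload". carry_out: Moves the arm, as the interface text tells. Its arguments: {"type":"object","properties":{"increments":{"type":"array","items":{"type":"array"}},"hand":{"type":"number"},"grip_force":{"type":"number"}},"required":["increments"]}

```bash
mkdir -p pics; cat > h.py <<'E'
from workcell import *
import numpy as np, cv2
from scipy.spatial.transform import Rotation as R
def rot(o):
    o=np.array(o,float)
    if o.shape==(3,3): return o
    return R.from_euler('xyz',o,degrees=True).as_matrix()
def ray(p,px):
    K=np.array(p['camera_matrix']); r,c=px
    d=rot(p['orientation'])@np.linalg.solve(K,[c,r,1.]); return np.array(p['origin']),d
def atz(p,px,z):
    o,d=ray(p,px); return o+d*(z-o[2])/d[2]
def proj(p,X):
    K=np.array(p['camera_matrix']); q=rot(p['orientation']).T@(np.array(X)-np.array(p['origin'])); q=K@q; return q[:2]/q[2]
def save(p,n): cv2.imwrite('pics/'+n,np.ascontiguousarray(p['pixels'][:,:,::-1]))
E
python3 - <<'E'
from h import *
s=observe();print(s)
for n in ['scene','side']:
    p=capture(n);save(p,n+'1.png');print(n,p['origin'],p['orientation'])
    for t in ['red_cap_1','blue_cap']:
        for d in recognise(p,t): print(t,d['pixel'],round(d['score'],2),atz(p,d['pixel'],.084).round(4))
    for t in ['tray','gate','slot']:
        for d in place_of(p,t): print(t,d['pixel'],round(d['score'],2),atz(p,d['pixel'],{'tray':0,'gate':.07,'slot':.005}[t]).round(4))
    for t in ['vial_a']:
        for d in place_of(p,t): print(t,d['pixel'],round(d['score'],2),atz(p,d['pixel'],.07).round(4))
E
cd pics; python3 -c "
import cv2,numpy as np
cv2.imwrite('a.png',cv2.imread('scene1.png'))"
```

```text
{'time': 0.0, 'joint_positions': array([6.81248801e+01, 5.01163762e+00, 1.00326945e+01, 9.50999971e+01,
       6.11081270e-04, 9.00003648e+01]), 'qvel': array([-0.15438252,  0.06824415,  0.0544413 , -0.01577315,  0.00322394,
       -0.0269423 ]), 'effort': array([ 1.15267179e-03, -5.20381558e+01,  4.64810050e+01,  1.62853027e-02,
        5.64079642e-05,  4.60621141e-07]), 'eef_pos': array([0.20483259, 0.51018505, 0.23856215]), 'ee_rot': array([-9.00789402e+01,  6.10578082e-04, -2.18754855e+01]), 'wrist_force': array([ 0.60302281,  0.2185689 , -0.50626708]), 'torque': array([-0.02995523, -0.03266158, -0.01962426]), 'gripper_width': 1.0007704144338372}
scene [1.32404964 0.18225113 0.78900385] [-132.20451554   -1.32722355  105.16229036]
red_cap_1 [224.8, 289.2] 0.7 [0.6005 0.0337 0.084 ]
red_cap_1 [208.3, 293.3] 0.66 [0.535  0.0288 0.084 ]
red_cap_1 [226.0, 348.3] 0.52 [0.5614 0.1809 0.084 ]
red_cap_1 [199.9, 268.2] 0.45 [ 0.5208 -0.0456  0.084 ]
blue_cap [235.1, 261.9] 0.56 [ 0.656  -0.0228  0.084 ]
blue_cap [213.3, 246.3] 0.51 [ 0.5901 -0.0858  0.084 ]
blue_cap [238.4, 450.3] 0.43 [0.
[... 175 characters left out ...]
l_a [203.1, 320.5] 0.69 [0.4761 0.0936 0.07  ]
vial_a [207.4, 292.7] 0.57 [0.5161 0.0233 0.07  ]
vial_a [185.0, 252.7] 0.46 [ 0.453  -0.1124  0.07  ]
side [0.17443243 0.78165323 0.57883507] [-120.00824768   -0.22439049 -154.7550923 ]
red_cap_1 [270.2, 227.5] 0.64 [0.526  0.2551 0.084 ]
red_cap_1 [205.4, 300.2] 0.62 [ 0.4969 -0.0446  0.084 ]
red_cap_1 [312.8, 155.0] 0.62 [0.5767 0.4071 0.084 ]
red_cap_1 [278.5, 263.5] 0.59 [0.4516 0.2474 0.084 ]
red_cap_1 [214.8, 249.4] 0.49 [0.5889 0.0507 0.084 ]
tray [230.0, 269.9] 0.71 [ 0.573  -0.0275  0.    ]
gate [197.3, 234.3] 0.92 [ 0.6805 -0.033   0.07  ]
gate [217.8, 285.0] 0.7 [0.5158 0.0052 0.07  ]
vial_a [240.7, 288.7] 0.61 [0.4678 0.0918 0.07  ]
```

View pics/scene1.png

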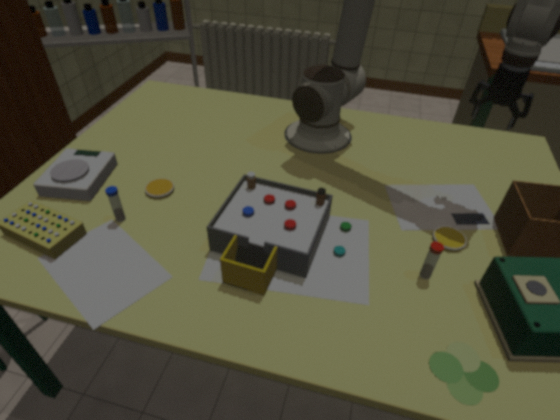

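View pics/side1.png

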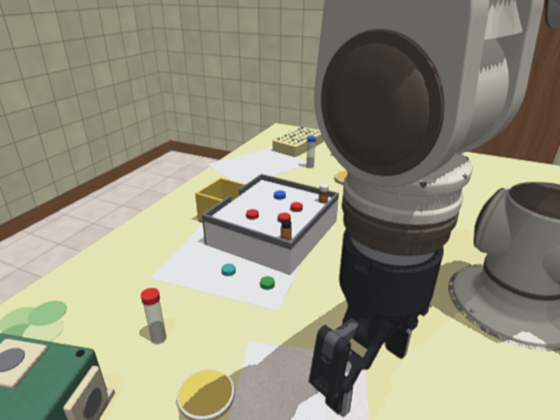

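Request:
{"api": "carry_out", "payload": {"increments": [[[0.0315,0,-0.0255],0],[[0.0315,0,-0.0255],0],[[0.0315,0,-0.0255],0],[[0.0315,0,-0.0255],0],[[0.0315,0,-0.0255],0]], "hand": 0.018, "grip_force": 20}}

```text
time: 1.2
eef_pos: [0.304, 0.332, 0.2394]
ee_rot: [-90.0, -0.0, -21.9]
wrist_force: [0.6, 0.5, 0.1]
gripper_width: 0.209
```

Request:
{"api": "carry_out", "payload": {"increments": [[[0.0315,0,-0.0255],0],[[0.0315,0,-0.0255],0],[[0.0315,0,-0.0255],0],[[0.0315,0,-0.0255],0],[[0.0315,0,-0.0255],0]]}}

```text
time: 1.7
eef_pos: [0.4027, 0.1548, 0.2395]
ee_rot: [-90.0, -0.0, -21.9]
wrist_force: [1.2, 0.6, 0.3]
gripper_width: 0.211
```

Request:
{"api": "carry_out", "payload": {"increments": [[[0.0315,0,-0.0255],0],[[0.0315,0,-0.0255],0],[[0.0315,0,-0.0255],0],[[0,0,0],-0.135],[[0,0,0],-0.135]]}}

```text
time: 2.2
eef_pos: [0.4618, 0.0489, 0.2391]
ee_rot: [-90.0, 0.0, -6.3]
wrist_force: [0.6, -0.5, 0.1]
gripper_width: 0.21
```

```bash
python3 - <<'E'
from h import *
s=observe();print(s['time'],s['eef_pos'],s['ee_rot'],s['gripper_width'],s['joint_positions'])
for n in ['wrist']:
    p=capture(n);save(p,n+'2.png');print(n,p['origin'],p['orientation'])
    for t in ['red_cap_1','blue_cap']:
        for d in recognise(p,t): print(t,d['pixel'],round(d['score'],2),atz(p,d['pixel'],.084).round(4))
    for t in ['gate','vial_a']:
        for d in place_of(p,t): print(t,d['pixel'],round(d['score'],2),atz(p,d['pixel'],.07).round(4))
E
```

```text
2.2 [0.46179992 0.04888318 0.23912132] [-9.00041698e+01  2.14218904e-02 -6.25749972e+00] 0.20975928378341682 [ 6.04217095e+00 -6.67356565e+00 -1.45167767e+00  9.52437064e+01
  4.89297398e-04  1.22996698e+01]
wrist [0.39380621 0.05456365 0.37385181] [ 1.64337491e+02 -3.75854931e-03  8.36887432e+01]
red_cap_1 [255.5, 377.1] 0.97 [0.5413 0.1454 0.084 ]
red_cap_1 [236.9, 251.7] 0.84 [0.5054 0.0147 0.084 ]
red_cap_1 [182.6, 376.3] 0.82 [0.4616 0.1461 0.084 ]
red_cap_1 [301.7, 275.6] 0.68 [0.5856 0.031  0.084 ]
red_cap_1 [243.6, 192.3] 0.56 [ 0.506  -0.0488  0.084 ]
blue_cap [213.9, 111.5] 0.35 [ 0.4645 -0.1252  0.084 ]
vial_a [206.6, 125.6] 0.68 [ 0.4616 -0.1167  0.07  ]
vial_a [195.8, 316.9] 0.58 [0.4722 0.0877 0.07  ]
```

View pics/wrist2.png

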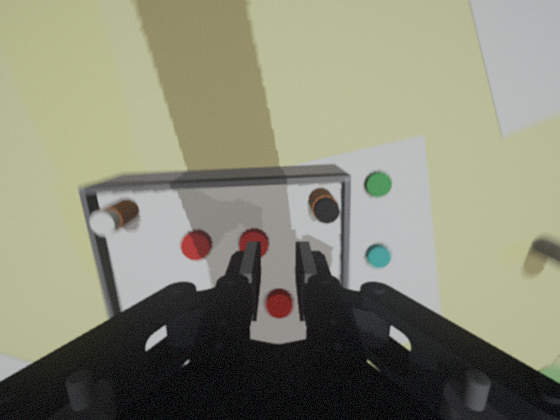

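```bash
cat >> h.py <<'E'
def cloud(p):
    D=p['depth'];K=np.array(p['camera_matrix']);v,u=np.nonzero(D>0);z=D[v,u]
    P=np.stack([(u-K[0,2])*z/K[0,0],(v-K[1,2])*z/K[1,1],z],1)@rot(p['orientation']).T+np.array(p['origin'])
    return P,p['pixels'][v,u].astype(int)
def caps(p,red=True):
    """cap centres from pixels of the given colour, projected on z=.08"""
    hsv=cv2.cvtColor(p['pixels'],cv2.COLOR_RGB2HSV).astype(int);h,s,v=hsv[...,0],hsv[...,1],hsv[...,2]
    m=((h<8)|(h>172))&(s>140)&(v>60) if red else (abs(h-116)<12)&(s>120)&(v>50)
    n,l,st,c=cv2.connectedComponentsWithStats(m.astype('uint8'))
    out=[]
    for i in range(1,n):
        if st[i,4]>25:
            w=atz(p,c[i][::-1],.080)
            if .4<w[0]<.75 and -.2<w[1]<.15: out.append((w[:2].round(4).tolist(),int(st[i,4])))
    return out
E
python3 - <<'E'
from h import *
for n in ['scene','side','wrist']:
    p=capture(n);save(p,n+'3.png')
    P,C=cloud(p)
    print(n,'red',caps(p),'blue',caps(p,False))
    roi=(P[:,0]>.4)&(P[:,0]<.72)&(P[:,1]>-.22)&(P[:,1]<.15)
    dk=roi&(P[:,2]>.06)&(P[:,2]<.077)&(C.min(1)>90)&(C.max(1)-C.min(1)<25)
    print('deck z',np.median(P[dk,2]),dk.sum())
    f=roi&(P[:,2]>.084)&(P[:,2]<.092)&(C.max(1)-C.min(1)<25)&(C.max(1)<140)
    q=P[f][:,:2].astype('float32');np.save(n+'_f.npy',q);print('fence',f.sum())
    (c,sz,a)=cv2.minAreaRect(P[dk][:,:2].astype('float32'));print('deck rect',c,sz,a)
    if len(q)>20:
        print('fence rect',cv2.minAreaRect(q))
    for t in ['gate']:
        for d in place_of(p,t): print(t,d['pixel'],round(d['score'],2),atz(p,d['pixel'],.07).round(4))
    # yellow
E
```

```text
scene red [([0.5096, -0.0475], 53), ([0.5132, 0.0147], 50), ([0.5905, 0.0326], 62)] blue [([0.5748, -0.0871], 66)]
deck z 0.06926227808225854 2240
fence 721
deck rect (0.5616609454154968, -0.024118348956108093) (0.2550804018974304, 0.22335198521614075) 85.2568588256836
fence rect ((0.5619733333587646, -0.022756636142730713), (0.27100005745887756, 0.245658278465271), 85.55349731445312)
gate [243.2, 254.5] 0.56 [ 0.6751 -0.0363  0.07  ]
side red [([0.506, -0.0415], 77), ([0.5886, 0.0382], 86), ([0.5144, 0.0173], 75)] blue [([0.5716, -0.0828], 73)]
deck z 0.07059220303185332 3400
fence 771
deck rect (0.5599256753921509, -0.020450010895729065) (0.27080896496772766, 0.24184079468250275) 85.20621490478516
fence rect ((0.5609535574913025, -0.020845964550971985), (0.2711488902568817, 0.24263332784175873), 85.6435546875)
gate [199.4, 234.0] 0.8 [ 0.6753 -0.0225  0.07  ]
wrist red [([0.5098, 0.0141], 338), ([0.5095, -0.0491], 554), ([0.5909, 0.0321], 584)] blue []
deck z 0.07005895129618134 20359
fence 3384
deck rect (0.5575149059295654, -0.022118374705314636) (0.2667240500450134, 0.23489601910114288) 85.48248291015625
fence rect ((0.5165071487426758, -0.020720794796943665), (0.2703942358493805, 0.15316304564476013), 85.59247589111328)
```

Request:
{"api": "carry_out", "payload": {"increments": [[[0.037,0,0.0085],0],[[0.037,0,0.0085],0],[[0.037,0,0.0085],0],[[0,0,0],0.134],[[0,0,0],0.134]]}}

```text
time: 3.25
eef_pos: [0.5754, 0.0633, 0.2377]
ee_rot: [-90.1, 0.1, -22.1]
wrist_force: [-0.3, -0.1, -0.4]
gripper_width: 0.21
```

Request:
{"api": "carry_out", "payload": {"increments": [[[0,0,0],0.134],[[0,0,0],0.134],[[0,0,0],0.134],[[0,0,0],0.134],[[0,0,0],0.134]]}}

```text
time: 3.75
eef_pos: [0.5745, 0.0633, 0.2392]
ee_rot: [-90.0, 0.0, -60.5]
wrist_force: [-0.2, -0.4, -0.1]
gripper_width: 0.216
```

Request:
{"api": "carry_out", "payload": {"increments": [[[0,0.035,0],0],[[0,0.035,0],0],[[0,0.035,0],0],[[0,0.025,0],0],[[0,0,0],0]]}}

```text
time: 4.25
eef_pos: [0.5725, 0.063, 0.1054]
ee_rot: [-90.3, 0.1, -60.2]
wrist_force: [0.2, 0.4, 1.1]
gripper_width: 0.21
```

```bash
cat >> h.py <<'E'
O=np.array([.566,-.022]);YT=-4.4
def tray(w):
    a=np.radians(YT);M=np.array([[np.cos(a),np.sin(a)],[-np.sin(a),np.cos(a)]]);return (M@(np.array(w[:2])-O)*1000).round(1)
def st():
    s=observe();y=s['ee_rot'][2];t=tray(s['eef_pos']);print('t %.2f tray xy'%s['time'],t,'head %.1f'%(y-YT),'z %.4f'%s['eef_pos'][2],'F',np.round(s['wrist_force'],1),'w %.3f'%s['gripper_width']);return t,y-YT,s
def to(x,y,h=None):
    """tool-frame shift (mm) to tray point at present heading; spin needed"""
    t,h0,s=st();a=np.radians(h0);d=np.array([x,y])-t
    print('shift mm x %.1f z %.1f'%(d@[np.cos(a),np.sin(a)],d@[-np.sin(a),np.cos(a)]),'spin %.3f'%(-np.radians((h if h is not None else h0)-h0)))
def look(names=('scene','side')):
    for n in names:
        p=capture(n);print(n,'red',[(tray(c).tolist(),k) for c,k in caps(p)],'blue',[(tray(c).tolist(),k) for c,k in caps(p,False)])
    return p
E
python3 - <<'E'
from h import *
to(2,85,-55.6); p=look(); save(p,'side4.png')
p=look(['wrist']);save(p,'w4.png')
E
```

```text
t 4.25 tray xy [ 0.  85.3] head -55.8 z 0.1054 F [0.2 0.4 1.1] w 0.210
shift mm x 1.4 z 1.5 spin -0.003
scene red [([-53.7, -29.2], 57), ([-55.1, 32.5], 44), ([18.8, 55.7], 52)] blue [([13.7, -63.8], 61)]
side red [([-58.0, -24.0], 77), ([16.1, 62.2], 68), ([-54.1, 34.9], 77)] blue [([10.5, -59.9], 73)]
wrist red [([-53.5, 32.1], 2158), ([21.3, 56.0], 1685), ([-63.4, -23.7], 504)] blue []
```

View pics/w4.png

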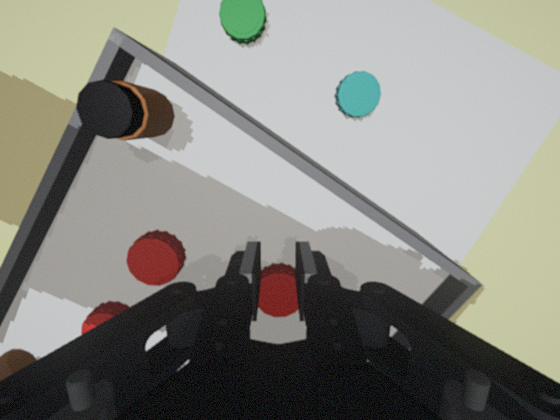

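Request:
{"api": "carry_out", "payload": {"increments": [[[0,0.012,0],0],[[0,0.008,0],0],[[0,0.004,0],0],[[0,0,0],0],[[0.004,0,0],0]]}}

```text
time: 4.9
eef_pos: [0.5765, 0.0598, 0.0854]
ee_rot: [-90.0, 0.0, -60.1]
wrist_force: [0.8, -0.5, -0.2]
gripper_width: 0.214
```

Request:
{"api": "carry_out", "payload": {"increments": [[[0.008,0,0],0],[[0.008,0,0],0],[[0.008,0,0],0],[[0.008,0,0],0],[[0.004,0,0],0]]}}

```text
time: 5.4
eef_pos: [0.595, 0.0275, 0.0853]
ee_rot: [-90.0, -0.0, -60.2]
wrist_force: [0.5, 0.6, 0.1]
gripper_width: 0.211
```

```bash
python3 - <<'E'
from h import *
st(); look(['scene','side','wrist'])
E
```

```text
t 5.40 tray xy [25.1 51.6] head -55.8 z 0.0853 F [0.5 0.6 0.1] w 0.211
scene red [([-55.3, -28.9], 50), ([36.3, 30.4], 55)] blue [([13.8, -64.0], 62)]
side red [([-58.2, -23.3], 76), ([35.0, 35.4], 56), ([-54.4, 35.1], 78)] blue [([10.0, -59.8], 71)]
wrist red [([-53.8, 32.6], 3584), ([-55.1, -28.4], 3121), ([38.6, 30.0], 2155)] blue []
```

Request:
{"api": "carry_out", "payload": {"increments": [[[0.006,0.003,0],0],[[0.008,0,0],0],[[0.008,0,0],0],[[0.008,0,0],0],[[0.006,0,0],0]]}}

```text
time: 6.05
eef_pos: [0.6129, -0.0036, 0.0823]
ee_rot: [-90.0, -0.0, -60.2]
wrist_force: [0.1, -0.4, -1.3]
gripper_width: 0.212
```

```bash
python3 - <<'E'
from h import *
st(); look(['scene','side','wrist'])
E
```

```text
t 6.05 tray xy [45.3 22. ] head -55.8 z 0.0823 F [ 0.1 -0.4 -1.3] w 0.212
scene red [([-54.9, 32.0], 52), ([56.8, 0.9], 57)] blue [([13.9, -64.1], 62)]
side red [([55.8, 5.3], 48), ([-58.1, -23.7], 78), ([-54.2, 34.8], 77)] blue [([9.8, -59.2], 73)]
wrist red [([-53.5, 32.7], 4672), ([-54.9, -28.6], 3902), ([59.0, 0.0], 2271)] blue [([15.1, -55.7], 254)]
```

Request:
{"api": "carry_out", "payload": {"increments": [[[-0.006,0,0],0],[[0,-0.03,0],0],[[0.006,0,-0.015],0],[[0.007,0,-0.015],0],[[0,0,0],-0.139]]}}

```text
time: 6.7
eef_pos: [0.5882, -0.0252, 0.1119]
ee_rot: [-90.1, 0.0, -52.2]
wrist_force: [-1.0, 0.4, -0.5]
gripper_width: 0.213
```

Request:
{"api": "carry_out", "payload": {"increments": [[[0,0,0],-0.139],[[0,0,0],-0.139],[[0,0,0],-0.139],[[0,0,0],-0.139],[[0,0,0],-0.139]]}}

```text
time: 7.2
eef_pos: [0.5888, -0.0243, 0.1114]
ee_rot: [-90.0, 0.1, -12.1]
wrist_force: [0.1, 1.3, -0.2]
gripper_width: 0.212
```

Request:
{"api": "carry_out", "payload": {"increments": [[[0,0,0],-0.139],[[0,0,0],0]]}}

```text
time: 7.4
eef_pos: [0.5889, -0.0242, 0.1115]
ee_rot: [-90.0, 0.1, -4.3]
wrist_force: [-0.2, -1.2, 0.9]
gripper_width: 0.209
```

```bash
python3 - <<'E'
from h import *
to(25,0,0); look(['scene','side']);p=look(['wrist']);save(p,'w5.png')
for d in place_of(p,'gate'): print(d['pixel'],d['score'],tray(atz(p,d['pixel'],.07)))
E
```

```text
t 7.40 tray xy [23.  -0.4] head 0.1 z 0.1115 F [-0.2 -1.2  0.9] w 0.209
shift mm x 2.0 z 0.4 spin 0.002
scene red [([-53.8, 33.2], 56), ([58.4, 0.9], 69)] blue [([14.0, -63.6], 52)]
side red [([55.5, 5.5], 71), ([-58.0, -24.0], 79), ([-54.0, 34.4], 77)] blue [([8.6, -57.3], 65)]
wrist red [([-55.5, -30.4], 2909), ([-53.9, 32.1], 2873), ([58.6, -1.9], 1699)] blue [([12.7, -65.5], 2266)]
[350.8, 278.4] 0.96 [113.1  -2.1]
```

View pics/w5.png

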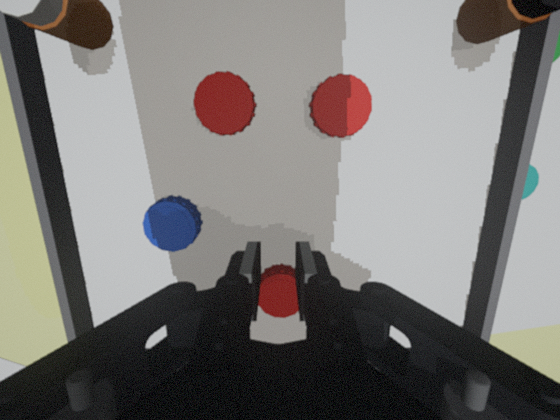

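Request:
{"api": "carry_out", "payload": {"increments": [[[0,0.014,0],0],[[0,0.01,0],0],[[0,0.005,0],0],[[0.008,0.001,0],0],[[0.008,0,0],0]]}}

```text
time: 8.1
eef_pos: [0.6064, -0.025, 0.0821]
ee_rot: [-90.0, 0.0, -4.4]
wrist_force: [-0.7, -0.4, 0.2]
gripper_width: 0.208
```

Request:
{"api": "carry_out", "payload": {"increments": [[[0.008,0,0],0],[[0.008,0,0],0],[[0.008,0,0],0],[[0.008,0,0],0],[[0.006,0,0],0]]}}

```text
time: 8.6
eef_pos: [0.6445, -0.028, 0.0823]
ee_rot: [-90.0, -0.0, -4.4]
wrist_force: [-0.4, -0.4, 1.0]
gripper_width: 0.214
```

```bash
python3 - <<'E'
from h import *
st(); look(['scene','side','wrist'])
E
```

```text
t 8.60 tray xy [78.7  0. ] head -0.0 z 0.0823 F [-0.4 -0.4  1. ] w 0.214
scene red [([-53.4, 33.5], 57), ([100.8, -0.6], 75)] blue []
side red [([105.6, 7.1], 43), ([-58.0, -24.0], 79), ([-54.0, 34.4], 77)] blue [([9.3, -58.6], 68)]
wrist red [([-36.8, 28.8], 29), ([103.5, -1.8], 2409)] blue [([12.4, -65.2], 4566)]
```

Request:
{"api": "carry_out", "payload": {"increments": [[[0.004,0,0],0],[[0.004,0,0],0],[[0.004,0,0],0],[[0.003,0,0],0],[[0,0,0],0]]}}

```text
time: 9.25
eef_pos: [0.659, -0.0291, 0.0822]
ee_rot: [-90.0, -0.0, -4.4]
wrist_force: [0.1, -0.2, 0.4]
gripper_width: 0.212
```

```bash
python3 - <<'E'
from h import *
st(); p=look(['side','wrist','scene']); save(p,'s6.png')
cv2.imwrite('pics/s6c.png',cv2.resize(cv2.imread('pics/s6.png')[160:310,180:360],None,fx=4,fy=4))
E
```

```text
t 9.25 tray xy [93.3  0. ] head -0.0 z 0.0822 F [ 0.1 -0.2  0.4] w 0.212
side red [([-58.0, -24.0], 79), ([-54.0, 34.4], 77)] blue [([9.3, -58.6], 68)]
wrist red [([121.6, -2.1], 1619)] blue [([12.6, -65.2], 5008)]
scene red [([-53.7, 33.4], 56)] blue []
```

View pics/s6c.png

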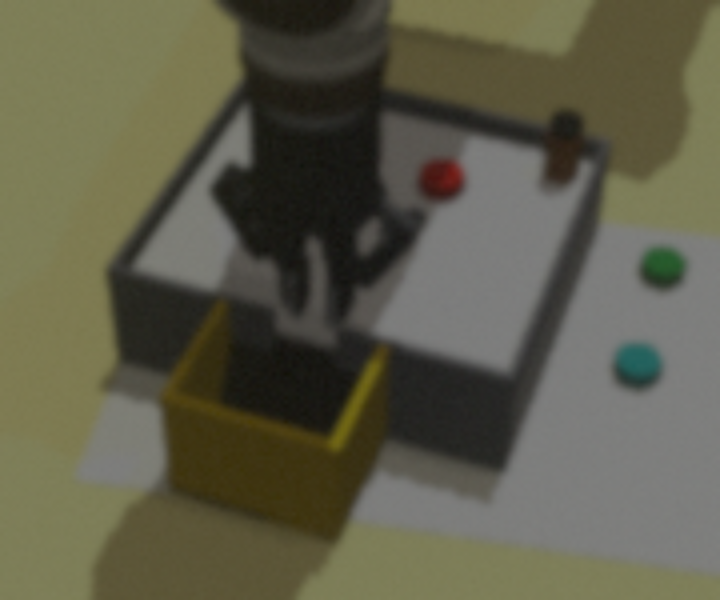

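Request:
{"api": "carry_out", "payload": {"increments": [[[-0.005,0,0],0],[[0,-0.035,0],0],[[-0.034,0,0.0108],0],[[-0.034,0,0.0108],0],[[-0.034,0,0.0108],0]]}}

```text
time: 9.9
eef_pos: [0.553, 0.0118, 0.1173]
ee_rot: [-90.0, -0.0, -4.4]
wrist_force: [0.6, 1.3, 0.3]
gripper_width: 0.206
```

Request:
{"api": "carry_out", "payload": {"increments": [[[-0.034,0,0.0108],0],[[-0.034,0,0.0108],0],[[0,0,0],0.128],[[0,0,0],0.128],[[0,0,0],0.128]]}}

```text
time: 10.4
eef_pos: [0.4877, 0.0384, 0.1176]
ee_rot: [-90.0, -0.0, -26.7]
wrist_force: [-0.4, 0.1, 0.4]
gripper_width: 0.21
```

Request:
{"api": "carry_out", "payload": {"increments": [[[0,0,0],0.128],[[0,0,0],0.128],[[0,0,0],0]]}}

```text
time: 10.7
eef_pos: [0.488, 0.0382, 0.1174]
ee_rot: [-90.0, -0.0, -41.2]
wrist_force: [0.5, 0.4, 0.7]
gripper_width: 0.21
```

```bash
python3 - <<'E'
from h import *
to(-83,54,-36.6); look(['side','wrist','scene'])
E
```

```text
t 10.70 tray xy [-82.4  54. ] head -36.8 z 0.1174 F [0.5 0.4 0.7] w 0.210
shift mm x -0.5 z -0.4 spin -0.003
side red [([-54.2, 37.0], 64)] blue []
wrist red [([-54.2, 31.5], 1550)] blue []
scene red [([-55.2, -30.8], 46), ([-56.2, 32.2], 36)] blue [([13.6, -63.9], 65)]
```

Request:
{"api": "carry_out", "payload": {"increments": [[[0,0.018,0],0],[[0,0.011,0],0],[[0,0.006,0],0],[[0.005,0,0],0],[[0.006,0,0],0]]}}

```text
time: 11.35
eef_pos: [0.497, 0.0308, 0.0826]
ee_rot: [-90.0, -0.0, -41.0]
wrist_force: [0.1, -0.4, 0.1]
gripper_width: 0.214
```

Request:
{"api": "carry_out", "payload": {"increments": [[[0.008,0,0],0],[[0.008,0,0],0],[[0.008,0,0],0],[[0.008,0,0],0],[[0.008,0,0],0]]}}

```text
time: 11.85
eef_pos: [0.5274, 0.0041, 0.0823]
ee_rot: [-90.0, -0.0, -41.1]
wrist_force: [0.1, 1.0, -0.5]
gripper_width: 0.21
```

Request:
{"api": "carry_out", "payload": {"increments": [[[0.007,0,0],0],[[0.006,0,0],0],[[0,0,0],0]]}}

```text
time: 12.15
eef_pos: [0.537, -0.0043, 0.0822]
ee_rot: [-90.0, -0.0, -41.1]
wrist_force: [0.1, -0.3, -0.1]
gripper_width: 0.211
```

```bash
python3 - <<'E'
from h import *
st(); look(['side','wrist','scene'])
E
```

```text
t 12.15 tray xy [-30.2  15.4] head -36.7 z 0.0822 F [ 0.1 -0.3 -0.1] w 0.211
side red [([-58.0, -23.5], 77)] blue [([10.1, -60.1], 39)]
wrist red [([-57.9, -27.3], 2317), ([-10.7, -1.0], 2285)] blue []
scene red [([-56.5, -29.5], 41), ([-12.7, -0.3], 46)] blue [([13.8, -63.8], 65)]
```

Request:
{"api": "carry_out", "payload": {"increments": [[[0.006,0,-0.0026],-0.107],[[0.006,0,-0.0026],-0.107],[[0.006,0,-0.0026],-0.107],[[0,0,0],0]]}}

```text
time: 12.7
eef_pos: [0.5469, -0.0207, 0.0823]
ee_rot: [-90.0, -0.0, -22.6]
wrist_force: [-0.1, -0.4, -0.7]
gripper_width: 0.212
```

```bash
python3 - <<'E'
from h import *
st(); look(['side','wrist','scene'])
E
```

```text
t 12.70 tray xy [-19.1  -0.1] head -18.2 z 0.0823 F [-0.1 -0.4 -0.7] w 0.212
side red [([-57.8, -24.1], 80)] blue []
wrist red [([-55.5, -30.1], 3386), ([3.8, -9.3], 2270)] blue [([2.1, -75.0], 60), ([24.3, -73.1], 40)]
scene red [([2.4, -8.5], 55)] blue [([13.5, -64.1], 54)]
```

Request:
{"api": "carry_out", "payload": {"increments": [[[0.006,0,-0.001],-0.107],[[0.006,0,-0.0014],-0.107],[[0.006,0,-0.002],-0.104],[[0.006,0,0.001],0],[[0,0,0],0]]}}

```text
time: 13.35
eef_pos: [0.5693, -0.029, 0.0822]
ee_rot: [-90.0, -0.0, -4.7]
wrist_force: [-0.5, -0.6, 0.3]
gripper_width: 0.212
```

```bash
python3 - <<'E'
from h import *
st(); look(['side','wrist','scene'])
E
```

```text
t 13.35 tray xy [ 3.9 -6.7] head -0.3 z 0.0822 F [-0.5 -0.6  0.3] w 0.212
side red [([28.9, 0.3], 48), ([-57.8, -24.1], 78)] blue [([5.4, -61.2], 42)]
wrist red [([-55.4, -30.5], 3859), ([27.9, -8.7], 2282)] blue [([8.1, -65.6], 2173)]
scene red [([28.1, -7.5], 64)] blue [([14.3, -63.4], 53)]
```

Request:
{"api": "carry_out", "payload": {"increments": [[[0.008,0,0.001],0],[[0.008,0,0.001],0],[[0.008,0,0.001],0],[[0.008,0,0.001],0],[[0.008,0,0.001],0]]}}

```text
time: 14.0
eef_pos: [0.61, -0.0274, 0.0821]
ee_rot: [-90.0, 0.0, -4.5]
wrist_force: [0.2, -0.8, -0.2]
gripper_width: 0.212
```

Request:
{"api": "carry_out", "payload": {"increments": [[[0.008,0,0.001],0],[[0.008,0,0.001],0],[[0.006,0,0],0],[[0.004,0,0],0],[[0,0,0],0]]}}

```text
time: 14.5
eef_pos: [0.6357, -0.0275, 0.0821]
ee_rot: [-90.0, 0.0, -4.5]
wrist_force: [-0.7, 0.8, -0.4]
gripper_width: 0.212
```

```bash
python3 - <<'E'
from h import *
st(); look(['side','wrist','scene'])
E
```

```text
t 14.50 tray xy [69.9 -0.1] head -0.1 z 0.0821 F [-0.7  0.8 -0.4] w 0.212
side red [([97.4, 5.1], 47), ([-58.0, -24.0], 79)] blue [([9.3, -58.6], 68)]
wrist red [([-43.2, -29.4], 1196), ([96.8, -2.0], 2683)] blue [([12.5, -65.2], 4311)]
scene red [([93.6, -0.4], 76)] blue []
```

Aligned; finish the second cap.

Request:
{"api": "carry_out", "payload": {"increments": [[[0.006,0,0],0],[[0.005,0,0],0],[[0.004,0,0],0],[[0.004,0,0],0],[[0.004,0,0],0]]}}

```text
time: 15.15
eef_pos: [0.6586, -0.0293, 0.0822]
ee_rot: [-90.0, 0.0, -4.5]
wrist_force: [-0.4, 0.2, 0.5]
gripper_width: 0.211
```

Request:
{"api": "carry_out", "payload": {"increments": [[[0.001,0,0],0],[[0,0,0],0],[[0,0,0],0],[[0,0,0],0]]}}

```text
time: 15.55
eef_pos: [0.6591, -0.0293, 0.0823]
ee_rot: [-90.0, 0.0, -4.5]
wrist_force: [0.4, 0.6, -0.9]
gripper_width: 0.211
```

```bash
python3 - <<'E'
from h import *
st(); look(['side','scene','wrist'])
E
```

```text
t 15.55 tray xy [93.4 -0.2] head -0.1 z 0.0823 F [ 0.4  0.6 -0.9] w 0.211
side red [([-58.0, -24.0], 79)] blue [([9.5, -58.8], 69)]
scene red [] blue []
wrist red [([122.5, -2.1], 2156)] blue [([12.6, -65.2], 5004)]
```

Request:
{"api": "carry_out", "payload": {"increments": [[[-0.005,0,0],0],[[0,-0.035,0],0],[[-0.035,0,-0.0097],0],[[-0.035,0,-0.0097],0],[[-0.035,0,-0.0097],0]]}}

```text
time: 16.2
eef_pos: [0.5458, -0.0499, 0.1172]
ee_rot: [-90.0, -0.0, -4.4]
wrist_force: [-1.1, 0.2, 0.6]
gripper_width: 0.212
```

Request:
{"api": "carry_out", "payload": {"increments": [[[-0.035,0,-0.0097],0],[[-0.034,0,-0.0097],0],[[0,0,0],-0.116],[[0,0,0],-0.116],[[0,0,0],-0.116]]}}

```text
time: 16.7
eef_pos: [0.4765, -0.0638, 0.1176]
ee_rot: [-90.0, -0.0, 15.7]
wrist_force: [-0.2, 0.5, -0.3]
gripper_width: 0.211
```

Request:
{"api": "carry_out", "payload": {"increments": [[[0,0,0],-0.116],[[0,0,0],-0.116],[[0,0,0],0]]}}

```text
time: 17.0
eef_pos: [0.4767, -0.0637, 0.1174]
ee_rot: [-90.0, -0.0, 28.9]
wrist_force: [1.3, 0.1, -0.1]
gripper_width: 0.209
```

```bash
python3 - <<'E'
from h import *
to(-86,-49,33); look(['side','wrist']);p=look(['scene']); save(p,'s7.png')
cv2.imwrite('pics/s7c.png',cv2.resize(cv2.imread('pics/s7.png')[160:310,180:360],None,fx=4,fy=4))
E
```

```text
t 17.00 tray xy [-85.9 -48.4] head 33.3 z 0.1174 F [ 1.3  0.1 -0.1] w 0.209
shift mm x -0.4 z -0.4 spin 0.005
side red [([-58.0, -24.0], 79)] blue [([9.8, -59.5], 72)]
wrist red [([-55.4, -30.7], 1611)] blue [([17.3, -78.5], 111)]
scene red [([-55.3, -29.2], 51)] blue [([13.9, -63.2], 58)]
```

View pics/s7c.png

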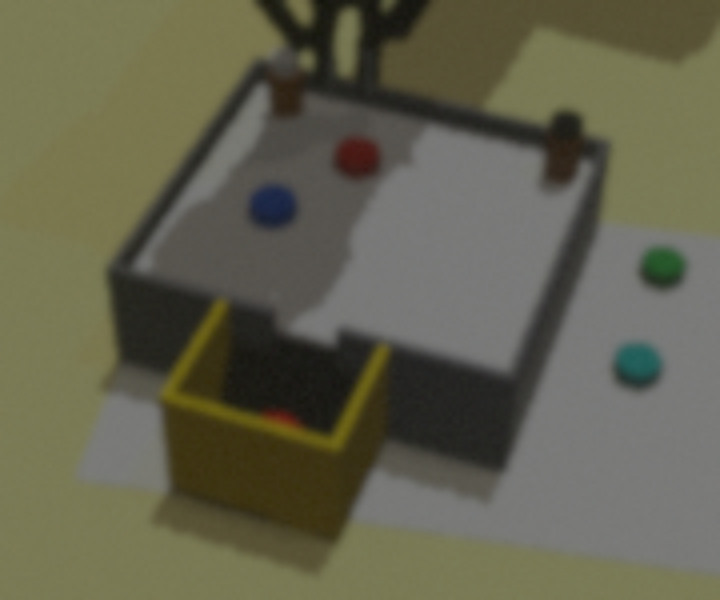

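Request:
{"api": "carry_out", "payload": {"increments": [[[0,0.018,0],0],[[0,0.011,0],0],[[0,0.006,0],0],[[0.005,0,0],0],[[0.006,0,0],0]]}}

```text
time: 17.65
eef_pos: [0.4871, -0.0583, 0.0827]
ee_rot: [-90.0, -0.0, 28.7]
wrist_force: [0.4, 0.3, 0.1]
gripper_width: 0.211
```

Request:
{"api": "carry_out", "payload": {"increments": [[[0.008,0,0],0],[[0.008,0,0],0],[[0.008,0,0],0],[[0.008,0,0],0],[[0.008,0,0],0]]}}

```text
time: 18.15
eef_pos: [0.5224, -0.0388, 0.0823]
ee_rot: [-90.0, -0.0, 28.8]
wrist_force: [0.4, -0.1, -0.6]
gripper_width: 0.211
```

Request:
{"api": "carry_out", "payload": {"increments": [[[0.006,0,0],0],[[0.004,0,0],0],[[0,0,0],0]]}}

```text
time: 18.45
eef_pos: [0.5307, -0.0342, 0.0821]
ee_rot: [-90.0, 0.0, 28.8]
wrist_force: [-1.4, -0.7, -0.3]
gripper_width: 0.211
```

```bash
python3 - <<'E'
from h import *
st(); look(['side','wrist','scene'])
E
```

```text
t 18.45 tray xy [-34.2 -14.8] head 33.2 z 0.0821 F [-1.4 -0.7 -0.3] w 0.211
side red [([-16.1, 2.7], 79)] blue [([12.0, -56.6], 51)]
wrist red [([-13.9, -3.5], 2303)] blue [([10.4, -68.7], 2108)]
scene red [([-15.2, -2.0], 57)] blue [([14.4, -62.7], 53)]
```

Request:
{"api": "carry_out", "payload": {"increments": [[[0.006,0,0.002],0.116],[[0.006,0,0.002],0.116],[[0.006,0,0.002],0.116],[[0.006,0,0.002],0.116],[[0.006,0,0.002],0.116]]}}

```text
time: 19.1
eef_pos: [0.5563, -0.017, 0.0824]
ee_rot: [-90.0, -0.0, -4.7]
wrist_force: [-0.5, 0.9, -0.3]
gripper_width: 0.206
```

```bash
python3 - <<'E'
from h import *
st(); look(['side','wrist','scene'])
E
```

```text
t 19.10 tray xy [-10.1   4.2] head -0.3 z 0.0824 F [-0.5  0.9 -0.3] w 0.206
side red [([14.0, 11.2], 51)] blue []
wrist red [([14.4, 2.4], 2248)] blue [([4.7, -68.4], 1180)]
scene red [([14.2, 3.7], 62)] blue [([13.8, -64.4], 60)]
```

Request:
{"api": "carry_out", "payload": {"increments": [[[0.008,0,-0.0005],0],[[0.008,0,-0.0005],0],[[0.008,0,-0.0005],0],[[0.008,0,-0.0005],0],[[0.008,0,-0.0005],0]]}}

```text
time: 19.75
eef_pos: [0.5968, -0.0228, 0.0822]
ee_rot: [-90.0, 0.0, -4.4]
wrist_force: [-0.1, -0.2, 0.0]
gripper_width: 0.213
```

Request:
{"api": "carry_out", "payload": {"increments": [[[0.008,0,-0.0005],0],[[0.008,0,-0.0005],0],[[0.008,0,-0.0005],0],[[0.008,0,0],0],[[0.005,0,0],0]]}}

```text
time: 20.25
eef_pos: [0.6335, -0.027, 0.0822]
ee_rot: [-90.0, 0.0, -4.5]
wrist_force: [-1.2, 0.0, 0.3]
gripper_width: 0.207
```

```bash
python3 - <<'E'
from h import *
st(); look(['side','wrist','scene'])
E
```

```text
t 20.25 tray xy [67.7  0.2] head -0.1 z 0.0822 F [-1.2  0.   0.3] w 0.207
side red [([94.0, 5.8], 43)] blue [([9.3, -58.6], 68)]
wrist red [([95.4, -2.1], 2816)] blue [([12.3, -65.2], 4280)]
scene red [([91.9, -0.4], 77)] blue []
```

Request:
{"api": "carry_out", "payload": {"increments": [[[0.006,0,0],0],[[0.006,0,0],0],[[0.005,0,0],0],[[0.004,0,0],0],[[0.004,0,0],0]]}}

```text
time: 20.9
eef_pos: [0.6581, -0.0289, 0.0823]
ee_rot: [-90.0, -0.0, -4.5]
wrist_force: [-0.4, -0.2, -0.0]
gripper_width: 0.214
```

Request:
{"api": "carry_out", "payload": {"increments": [[[0.002,0,0],0],[[0,0,0],0],[[-0.005,0,0],0],[[0,-0.035,0],0],[[0,-0.035,0],0]]}}

```text
time: 21.4
eef_pos: [0.6534, -0.0286, 0.1521]
ee_rot: [-90.0, 0.2, -4.5]
wrist_force: [0.5, 0.1, 0.3]
gripper_width: 0.211
```

Request:
{"api": "carry_out", "payload": {"increments": [[[-0.03,-0.03,0],0],[[-0.04,-0.02,0],0],[[-0.04,0,0],0],[[-0.04,0,0],0],[[0,0,0],0]]}}

```text
time: 21.9
eef_pos: [0.5009, -0.0167, 0.2031]
ee_rot: [-90.0, 0.0, -4.4]
wrist_force: [2.1, 0.4, 1.1]
gripper_width: 0.211
```

```bash
python3 - <<'E'
from h import *
st(); look(['side']);w=look(['wrist']);p=look(['scene'])
a=cv2.resize(np.ascontiguousarray(p['pixels'][160:310,180:360,::-1]),(480,400));b=cv2.resize(np.ascontiguousarray(w['pixels'][:,:,::-1]),(300,400),interpolation=cv2.INTER_AREA)
cv2.imwrite('pics/f8.png',np.hstack([a,b]))
E
```

```text
t 21.90 tray xy [-65.3   0.3] head -0.0 z 0.2031 F [2.1 0.4 1.1] w 0.211
side red [] blue [([9.6, -59.6], 72)]
wrist red [] blue [([10.7, -67.8], 603)]
scene red [([171.8, 14.5], 79)] blue [([13.2, -64.7], 56)]
```

View pics/f8.png

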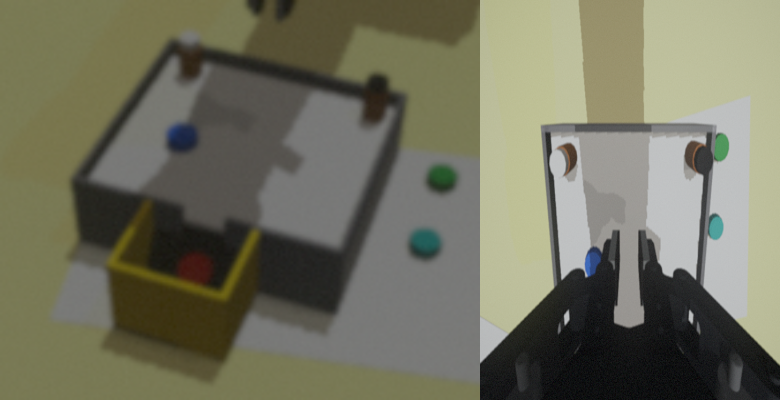

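The deck now holds only the blue cap and the vials, and red shows down in the slot. I'm handing it in.

```bash
python3 -c "
from workcell import *
print(job_done())"
```

```text
the job is handed in; nothing more can be done
None
```

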